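# Switch on the test reader and put it in the ready tray

## Task

Slide the orange switch on the white test reader across its click to the green dot while the reader stays where it lies on the bench: the reader is light and skids away unless you bear down on the switch as you nudge it, but press gently. Then pick the reader up, set it down gently (not dropped) flat inside the blue tray, face up and still switched on, and let go. Leave the dropper bottle, the kit box and the tube block where they are.

Things in the scene. Friction and masses are not known exactly. Their poses are not given: they have to be found in the camera images.
- reader: Loose handheld test reader, a white box with a blue belt, 160 (x) x 60 (y) x 30 (z) mm, about 0.23 kg, face up. Origin: centre of its underside; x runs along its length towards the green dot (46 mm from the origin), z out of the face. Dark display in the -x half. Can be gripped across its 60 mm width. Unbraced, it skids on the bench (friction about 0.6) at 1 to 2 N.
- switch (a joint): Travel of the slide switch along the reader's +x, in m: 0 = off (as found), 0.008 = on (nearest the green dot). A detent holds it at both ends: about 4.5 N along the face starts it, the resistance falls to nothing at mid-travel (0.004), then it snaps on by itself. No give in z. The ridge lies at x = joint value - 4 mm from point window. So that the reader does not skid, bear down on the cap with 10 to 18 N while nudging.
- window (a point): Point on the reader's face (30 mm above its underside, 10 mm in +x from its origin), middle of the switch's dark window; axes as the reader's. In it slides an orange cap, 36 (x) x 22 (y) mm, its top 2 to 8 mm above the face: this differs from reader to reader, so feel for it. Across the cap's middle runs a black ridge, 4 (x) x 22 mm, 3 mm higher than the cap, 16 mm of flat cap either side.
- table: The pale grey workbench, top at height 0; the reader lies on it. Pressing the reader onto it with over 30 N harms the reader; so does slamming it into the tray (60 N).
- tray: Blue open tray fixed to the bench, 210 (x) x 150 (y) x 24 mm high outside, walls and floor 5 mm thick (inside 200 x 140 mm). Origin at the centre of its underside, inner floor 5 mm above it, rim 24 mm above it.
- dropper: Bystander: small loose white dropper bottle, 26 mm across, 55 mm tall, origin at the centre of its underside.
- kit_box: Bystander: loose test kit box, white and violet, 70 (x) x 130 (y) x 45 mm, origin at the centre of its underside.
- tube_block: Bystander: loose aluminium tube block, 60 (x) x 140 (y) x 60 mm high with its capped tubes, origin at the centre of its underside.

How it is judged (in metres and radians):
On the way, in this order (a step that is already met when the one before it is completed fails the run):
1. the switch is on (over 6.5 mm of its 8 mm travel) with the reader flat on the bench and within 20 mm of where it lay (value of joint switch above 0.0065 m and distance of reader from where it was at the start of the episode below 0.02 m and angle between reader's own z axis and vertical below 0.1 rad), for 0.2 s.
2. the reader is lowered into the tray, flat and face up, less than 5 mm off the tray's floor, still held by the fingers (not dropped) (x of reader in the frame of tray between -0.055 and 0.055 m and y of reader in the frame of tray between -0.06 and 0.06 m and z of reader in the frame of tray below 0.01 m and angle between reader's own z axis and vertical below 0.12 rad and contact force between the fingers and reader above 0.5 N), for 0.1 s.
At the end, for the whole second after the job is handed in: The reader lies at rest inside the blue tray (its origin within 55 mm along and 60 mm across of the tray's centre, underside less than 10 mm above the tray's underside, tilted less than 0.12 rad, face up), its switch on (over 6.5 mm) (x of reader in the frame of tray between -0.055 and 0.055 m and y of reader in the frame of tray between -0.06 and 0.06 m and z of reader in the frame of tray below 0.01 m and angle between reader's own z axis and vertical below 0.12 rad and value of joint switch above 0.0065 m and linear speed of reader below 0.02 m/s); the robot touches nothing.
It fails at once if the reader is pressed onto the bench with more than 30 N (contact force between reader and table above 30 N).
It fails at once if the reader is pressed or slammed into the tray with more than 60 N (contact force between reader and tray above 60 N).
It fails at once if the dropper bottle shifted by more than 30 mm (distance of dropper from where it was at the start of the episode above 0.03 m).
It fails at once if the kit box shifted by more than 30 mm (distance of kit_box from where it was at the start of the episode above 0.03 m).
It fails at once if the tube block shifted by more than 30 mm (distance of tube_block from where it was at the start of the episode above 0.03 m).
It also fails if it takes over 64 s, if anything falls off the work surface, if the arm or the gripper's body presses on something with over 40 N, if the wrist force passes 120 N, or if a joint passes its speed limit or range.

## Robot

A 6-joint arm with a two-finger parallel gripper is mounted at the origin on the work surface. World frame = base frame: x ahead of the robot, y to its left, z up, the work surface at z = 0. Lengths are in mm, angles in rad, forces in N, time in s.
With the tool pointing down it reaches from about 300 to 875 mm from the base axis. Payload 4.2 kg.
Tool frame: the origin (TCP) lies at the very end of the fingers, on their centre line; the grasp point (between the pads) lies 19 mm behind it; z points along the fingers, y is the line along which they close (so a half turn about z gives the same grasp; the last joint's range is limited). The gripper opens to 85 mm and grips with 20 to 120 N. Pads are 22 mm wide; open, the fingers measure 114 mm over their backs; the gripper's body (76 mm by 85 mm) begins 54 mm behind the grasp point. The pads swing forward as they close: fully open they stand 13 mm farther back than shut.
Start: joints at [-0.02, 0.32, 1.565, -0, 1.257, -0.02], TCP at [575.014, 0, 231.338] pointing down, gripper open.
Joint ranges: [-3.11, 3.11], [-0.84, 2.01], [0.21, 2.61], [-1.34, 4.49], [0.05, 2.63], [-2.56, 2.56]. Speed limits (rad/s): [2.57, 2.57, 3.14, 3.14, 3.14, 3.14].

## Interface

Orientations are given as a unit quaternion [w, x, y, z].
In Python, from rig import bot gives the robot as it stands. Calls block until the motion is done:
- bot.movep(position, orientation): joint-space move of the TCP to a pose.
- bot.move_linear(position, rate=150, orientation=None, contact_N=None): straight line of the TCP; orientation=None keeps the orientation; rate is the mean speed in mm/s. With contact_N (N) it stops when the force on the tool has changed by that much, and returns True; else False.
- bot.goto_joints(angles): joint-space move.
- bot.gripper_to(opening, grasp_force=None): opening from 0.0 (shut) to 1.0 (fully open); grasp_force is the grip in N (None keeps the last); returns when the fingers have stopped.
- bot.dwell(seconds).
- bot.ik(position, orientation): joint angles nearest the present ones, or None.
- bot.observe(): the state.
- bot.read_camera(name): name is "scene" or "side" or "wrist"; returns a dict with "img" (420x560x3 uint8, blue, green, red), "range_z" (420x560 float32, mm along the optical axis (not along the pixel's ray), 0 where there is no reading), "mtx" (3x3 intrinsics, pixels), "D" ([k1, k2, p1, p2, k3] as OpenCV has them; the pictures are not rectified), "camera_from_world" (4x4, takes a point from world to camera coordinates). Camera axes: x right, y down, z forward; pixel columns grow to the right and rows downward; lengths in mm; the calibration is good to about 2 mm. A picture is of the moment at which its call begins.
A pose or a line that the arm cannot do raises bot.MotionError and nothing moves.
- bot.job_done(): hands the job in; it is judged then, once.
The state is a dict: "clock": time; "joint_pos": joint angles; "qd": joint speeds; "effort": joint torques, N m; "eef_pos": TCP position; "orientation": TCP orientation; "contact_force": force on the tool from outside, world axes, zero at the start; "moment": the same for the moment, N m; "finger_gap": opening from 0.0 (shut) to 1.0 (fully open); "grasp_force": force on a finger pad.
Only numpy, scipy, OpenCV 4.12 (cv2) and the standard library are available. Lean on these libraries where they do the work, as an engineer would, in place of code of your own. Each camera call takes 0.05 s, during which the arm holds its last target. There are 200 camera calls.

## Working session

There is one attempt and no reset: what is moved stays moved. The work goes in short steps, each a Python script; the robot and the scene stay as the last script left them, time stands still between calls to the robot, and variables do not carry over. Pictures are saved under pics/ and viewed, at most 10 in all, crops included, and the job is handed in when it is done.

```bash
ls; mkdir -p pics
cat > h.py <<'E'
import numpy as np, cv2, pickle
from rig import bot
def pix2w(c,uv,z):
    """pixels -> world points on plane height z"""
    p=cv2.undistortPoints(np.float64(uv).reshape(-1,1,2),np.array(c["mtx"],float),np.array(c["D"],float)).reshape(-1,2)
    T=np.linalg.inv(c["camera_from_world"]); d=np.c_[p,np.ones(len(p))]@T[:3,:3].T; o=T[:3,3]
    return o+d*((z-o[2])/d[:,2])[:,None]
def w2pix(c,P):
    M=np.array(c["camera_from_world"]); return cv2.projectPoints(np.float64(P).reshape(-1,1,3),cv2.Rodrigues(M[:3,:3])[0],M[:3,3],np.array(c["mtx"],float),np.array(c["D"],float))[0].reshape(-1,2)
def snap(n,f):
    c=bot.read_camera(n); cv2.imwrite(f"pics/{f}.png",c["img"]); pickle.dump(c,open(f"pics/{f}.pkl","wb")); return c
E
python3 - <<'E'
from h import *
a=snap("scene","s0");b=snap("wrist","w0")
cv2.imwrite("pics/s0big.png",cv2.resize(a["img"],(800,600)))
print(bot.observe()); print(np.linalg.inv(a["camera_from_world"]).round(2))
E
```

```text
pics
{'clock': 0.1, 'joint_pos': array([-1.99579816e-02,  3.20247965e-01,  1.56555308e+00, -1.57682008e-06,
        1.25738844e+00, -1.99774268e-02]), 'qd': array([ 0.00059231, -0.00043201, -0.00435992, -0.00041888, -0.00053545,
       -0.00072403]), 'effort': array([ 1.04973515e-04, -4.16406476e+01, -2.34704268e+01,  6.91456876e-05,
        4.87309400e-03, -3.56914008e-06]), 'eef_pos': array([5.74580586e+02, 3.28216065e-02, 2.30556376e+02]), 'orientation': array([-5.75206609e-04,  7.07099509e-01,  7.07113603e-01, -5.53722103e-04]), 'contact_force': array([ 0.81836879,  0.69979348, -0.39139835]), 'moment': array([-0.04632087, -0.03349764,  0.02627775]), 'grasp_force': 0.0, 'finger_gap': 1.0055255024732581}
[[ 5.0000e-02  8.4000e-01 -5.4000e-01  9.9515e+02]
 [ 1.0000e+00 -4.0000e-02  3.0000e-02 -1.8000e+00]
 [ 0.0000e+00 -5.4000e-01 -8.4000e-01  6.6093e+02]
 [ 0.0000e+00  0.0000e+00  0.0000e+00  1.0000e+00]]
```

View pics/s0big.png

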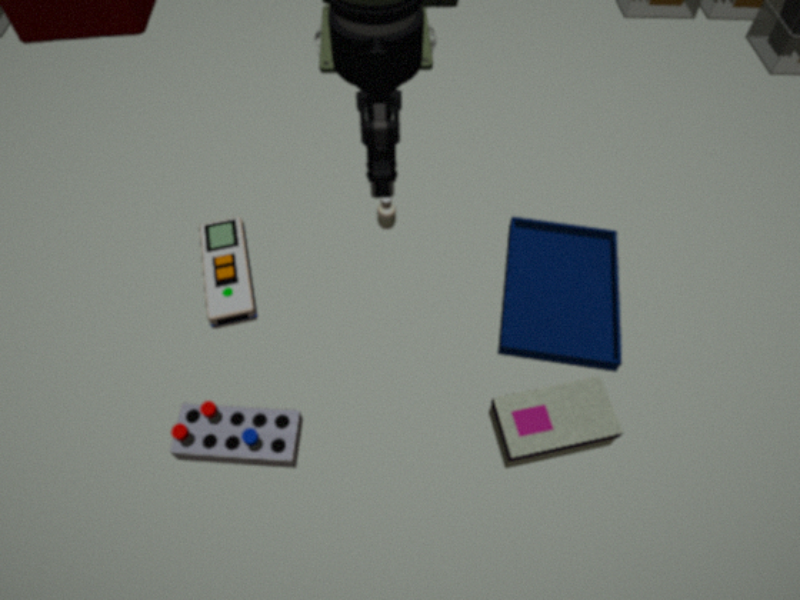

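View pics/w0.png

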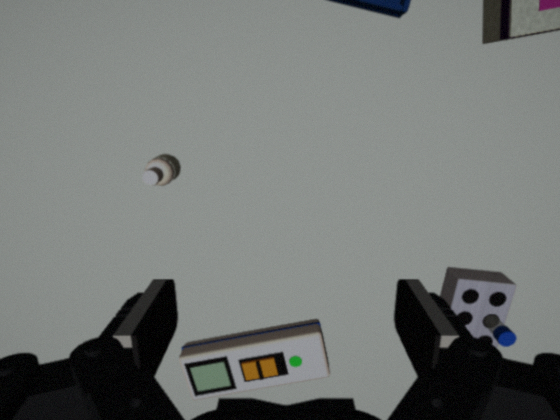

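The scene shows the reader at left around (228,270), green dot (228,292), the tray around (562,290), the bottle at (386,212), the tube block at bottom left and the kit box at bottom right. In the wrist view the reader is at (255,360), with its dot at (296,361).

Run:
```python
from h import *
s=pickle.load(open("pics/s0.pkl","rb"));w=pickle.load(open("pics/w0.pkl","rb"))
k=.7
print("face",pix2w(s,np.array([[201,226],[242,220],[253,311],[210,320]])*k,30).round(0))
print("dot s",pix2w(s,np.array([[228,292]])*k,30).round(1),"w",pix2w(w,[[296,361]],30).round(1))
print("display c w",pix2w(w,[[211,376]],30).round(1),"s",pix2w(s,np.array([[221.5,235.5]])*k,30).round(1))
t=pix2w(s,np.array([[513,219],[616,231],[620,366],[500,352]])*k,24);print("tray",t.round(0),t.mean(0))
print("bottle",pix2w(s,np.array([[387,222]])*k,5).round(0),pix2w(w,[[168,168]],5).round(0))
print("block",pix2w(s,np.array([[182,404],[300,408],[297,460],[172,455]])*k,50).round(0))
print("kit",pix2w(s,np.array([[492,400],[603,380],[620,434],[512,459]])*k,45).round(0))
T=np.linalg.inv(w["camera_from_world"]);print(T.round(2))
```

```text
face [[ 473. -253.   30.]
 [ 465. -196.   30.]
 [ 615. -167.   30.]
 [ 626. -221.   30.]]
dot s [[ 584.9 -202.5   30. ]] w [[ 586.  -205.7   30. ]]
display c w [[ 492.  -225.3   30. ]] s [[ 491.3 -222.    30. ]]
tray [[477. 187.  24.]
 [504. 330.  24.]
 [711. 283.  24.]
 [684. 138.  24.]] [594.15518526 234.35658638  24.        ]
bottle [[459.   8.   5.]] [[458.   3.   5.]]
block [[ 745. -233.   50.]
 [ 755.  -99.   50.]
 [ 814. -100.   50.]
 [ 804. -236.   50.]]
kit [[754. 116.  45.]
 [737. 249.  45.]
 [802. 253.  45.]
 [822. 129.  45.]]
[[ 1.0000e+00  0.0000e+00 -0.0000e+00  5.7515e+02]
 [-0.0000e+00 -9.5000e-01 -3.0000e-01  7.6570e+01]
 [-0.0000e+00  3.0000e-01 -9.5000e-01  3.7264e+02]
 [ 0.0000e+00  0.0000e+00  0.0000e+00  1.0000e+00]]
```

```bash
cat >> h.py <<'E'
def quat(yaw): return [0,np.cos(yaw/2),np.sin(yaw/2),0]
E
python3 - <<'E'
from h import *
for y in (0.2,0.2+np.pi,0.2-np.pi,-0.21,-0.21+np.pi):
    print(y,bot.ik([543,-212,60],quat(y)),bot.ik([594,234,60],quat(y)))
bot.movep([543,-212,180],quat(0.2)); bot.gripper_to(0.0)
c=snap("wrist","w1"); print(bot.observe()["clock"],bot.observe()["contact_force"])
cv2.imwrite("pics/w1big.png",cv2.resize(c["img"],(800,600),interpolation=cv2.INTER_CUBIC))
E
```

```text
0.2 [-3.91953298e-01  4.87517798e-01  1.77322259e+00 -4.44089210e-16
  8.80852267e-01  9.78843029e-01] [ 3.57256892e-01  5.59622619e-01  1.63340138e+00 -4.44089210e-16
  9.48568659e-01  1.72805322e+00]
3.3415926535897933 [-3.91953298e-01  4.87517798e-01  1.77322259e+00 -4.44089210e-16
  8.80852267e-01 -2.16274962e+00] [ 3.57256892e-01  5.59622619e-01  1.63340138e+00 -4.44089210e-16
  9.48568659e-01 -1.41353944e+00]
-2.941592653589793 [-3.91953298e-01  4.87517798e-01  1.77322259e+00 -4.44089210e-16
  8.80852267e-01 -2.16274962e+00] [ 3.57256892e-01  5.59622619e-01  1.63340138e+00 -4.44089210e-16
  9.48568659e-01 -1.41353944e+00]
-0.21 [-3.91953298e-01  4.87517798e-01  1.77322259e+00 -4.44089210e-16
  8.80852267e-01  1.38884303e+00] [ 3.57256892e-01  5.59622619e-01  1.63340138e+00 -4.44089210e-16
  9.48568659e-01  2.13805322e+00]
2.931592653589793 [-3.91953298e-01  4.87517798e-01  1.77322259e+00 -4.44089210e-16
  8.80852267e-01 -1.75274962e+00] [ 3.57256892e-01  5.59622619e-01  1.63340138e+00 -4.44089210e-16
  9.48568659e-01 -1.00353944e+00]
1.8583 [ 0.72862781 -0.53715305 -1.10833801]
```

View pics/w1big.png

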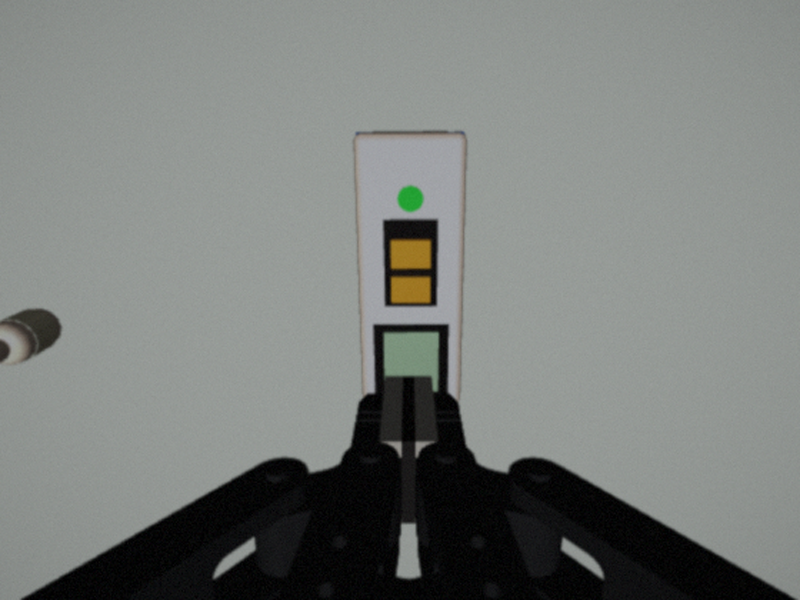

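From above, the reader runs straight up the picture: dot (411,199), window from (384,220) to (437,305), ridge centre (411,272), far face corners (355,136) and (465,135), and side edges (363,390) and (460,390).

Run:
```python
from h import *
w=pickle.load(open("pics/w1.pkl","rb"))
P=pix2w(w,np.array([[411,199],[355,136],[465,135],[363,390],[460,390],[410.5,220],[410.5,305]])*.7,30)[:,:2]
names="dot fl fr nl nr w1 w0".split()
far=(P[1]+P[2])/2; near=(P[3]+P[4])/2; d=far-near; yaw=np.arctan2(d[1],d[0]); u=np.array([np.cos(yaw),np.sin(yaw)])
print(P.round(1),yaw,"width",np.linalg.norm(P[1]-P[2]),np.linalg.norm(P[3]-P[4]))
for n,p,o in (("dot",P[0],46),("far",far,80),("win",(P[5]+P[6])/2,10)): print(n,p-u*o)
print("ridge at z 38",[pix2w(w,[[411*.7,272*.7]],z)[0]@np.r_[u,0] -0 for z in(35,39)], u)
```

```text
[[ 585.  -206.5]
 [ 610.8 -171.5]
 [ 622.7 -227.4]
 [ 467.3 -200.9]
 [ 478.9 -258.4]
 [ 573.8 -208.5]
 [ 525.9 -218.3]] 0.20706142898559274 width 57.19770553029477 58.61041232531298
dot [ 539.9348021  -215.94901157]
far [ 538.45735154 -215.90502726]
win [ 540.07202635 -215.42793986]
ridge at z 38 [np.float64(490.6764616385652), np.float64(491.7197343159726)] [0.97863927 0.20558499]
```

```bash
cat >> h.py <<'E'
O=np.array([539.6,-215.8]); YAW=0.207; U=np.array([np.cos(YAW),np.sin(YAW)])
def at(s,z,n=0): return [*(O+U*s+n*np.array([-U[1],U[0]])),z]
def F(n=8):
    f=[]
    for _ in range(n): f.append(bot.observe()["contact_force"]); bot.dwell(.01)
    return np.mean(f,0)
E
python3 - <<'E'
from h import *
bot.movep(at(-10,55),quat(YAW)); bot.dwell(.3)
f0=F(); np.save("f0.npy",f0); print(f0, bot.observe()["eef_pos"])
hit=bot.move_linear(at(-10,28),rate=8,contact_N=4)
bot.dwell(.2);o=bot.observe();p=o["eef_pos"]; print(hit,p,F()-f0)
for dz in (.5,1.):
    bot.move_linear(at(-10,p[2]-dz),rate=5); bot.dwell(.15); print(dz,bot.observe()["eef_pos"],F()-f0)
    if (F()-f0)[2]>12: break
print(bot.observe()["clock"])
E
```

```text
[-0.10286594 -0.08597728 -0.09356912] [ 530.51336099 -218.04962015   56.14397241]
True [ 529.77721911 -217.92175869   33.14792515] [-0.06719108 -0.12571568  5.9415553 ]
0.5 [ 529.81672177 -217.91372391   33.16865213] [-0.93892854  0.49112094  5.59090147]
1.0 [ 529.83723445 -217.95653623   33.13466331] [-1.93054167  0.47460438  8.56480723]
6.5583
```

Run:
```python
from h import *
f0=np.load("f0.npy"); zc=32.15; s=-10.; V=np.r_[U,0]
log=[];prev=0
for i in range(45):
    f=F(3)-f0; fx=f@V; fz=f[2]
    p=bot.observe()["eef_pos"]; sa=(p[:2]-O)@U
    log.append((round(s,2),round(sa,2),round(p[2],2),round(fx,1),round(fz,1)))
    if fz>22 or fx<-14 or s>6: print("stop"); break
    if prev<-3 and fx>prev+2.5 and fz>9 and s>-6: print("snap?"); break
    prev=min(fx,prev) if fz>9 else 0
    zc+=np.clip((fz-13.5)/10,-.3,.3)
    if fz>10: s+=.5
    bot.move_linear(at(s,zc),rate=10)
for l in log: print(*l)
print(bot.observe()["clock"])
```

```text
snap?
-10.0 -10.01 33.09 -1.7 8.2
-10.0 -9.99 33.07 -2.1 10.0
-10.0 -10.02 33.03 -3.0 11.7
-9.5 -9.72 33.05 -2.9 13.8
-9.0 -9.27 33.04 -3.6 13.2
-8.5 -8.55 33.04 -2.9 13.1
-8.0 -7.71 33.05 -2.1 12.8
-7.5 -6.75 33.03 -1.3 12.3
-7.0 -5.68 33.03 -0.3 12.4
-6.5 -4.66 33.03 1.9 12.3
-6.0 -3.64 33.02 2.7 12.1
-5.5 -2.72 33.0 3.6 11.7
9.6083
```

Run:
```python
from h import *
f0=np.load("f0.npy"); V=np.r_[U,0]; zc=bot.observe()["eef_pos"][2]-1.6
for s in (-5,-4.5,-4,-3.5,-3,-2.5,-2,-1.5):
    bot.move_linear(at(s,zc),rate=10); f=F(3)-f0; p=bot.observe()["eef_pos"]
    print(s,((p[:2]-O)@U).round(2),(f@V).round(1),f[2].round(1))
    if f@V<-2 or f[2]>20: break
bot.dwell(.3)
bot.move_linear(at(s,60),rate=60)
bot.movep(at(-10,180),quat(YAW)); c=snap("wrist","w2"); print(bot.observe()["clock"])
cv2.imwrite("pics/w2big.png",cv2.resize(c["img"],(800,600),interpolation=cv2.INTER_CUBIC))
```

```text
-5 -2.75 3.0 8.9
-4.5 -2.73 1.3 9.4
-4 -2.64 0.6 10.6
-3.5 -2.62 -0.8 11.5
-3 -2.56 -2.2 12.2
12.5083
```

View pics/w2big.png

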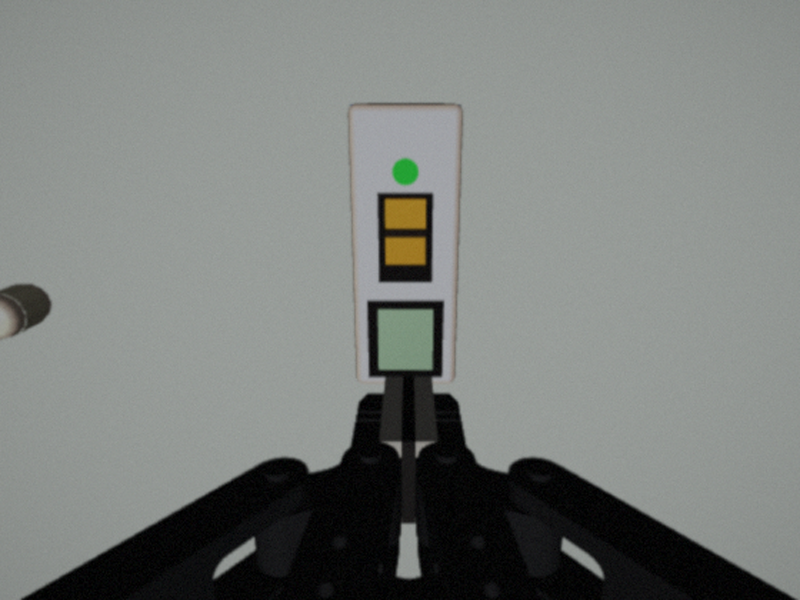

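The switch is on: the dark gap is now on the display side (405,272), the ridge at (405,232), the dot at (405,172), and the reader corners at (349,106), (462,105), (357,381) and (454,381).

Run:
```python
from h import *
w=pickle.load(open("pics/w2.pkl","rb"))
P=pix2w(w,np.array([[405,171.5],[349,106],[462,105],[357,380],[454,380]])*.7,30)[:,:2]
far=(P[1]+P[2])/2; near=(P[3]+P[4])/2; d=far-near; yaw=np.arctan2(d[1],d[0]); u=d/np.linalg.norm(d)
O2=((far+near)/2+P[0]-46*u)/2
print(yaw,np.linalg.norm(d),(far+near)/2,P[0]-46*u)
r=pix2w(w,[[405*.7,232*.7]],36)[0,:2]; print("ridge from origin (14 = on)",(r-O2)@u)
np.save("O2.npy",np.r_[O2,yaw]); q=quat(yaw)
bot.gripper_to(.9)
bot.movep([*O2,75],q); bot.dwell(.2)
hit=bot.move_linear([*O2,-12],rate=25,contact_N=4)
o=bot.observe(); print(hit,o["eef_pos"],o["contact_force"],o["finger_gap"],o["clock"])
```

```text
0.20526673022500533 154.90391525694602 [ 541.40065261 -215.31696073] [ 540.07566801 -215.32228133]
ridge from origin (14 = on) 14.052663194899324
True [ 540.75498815 -215.34290921   -9.88696951] [ 0.04655151 -0.51816069  5.37677105] 0.9027911738948999 17.0
```

Run:
```python
from h import *
x,y,yaw=np.load("O2.npy"); q=quat(yaw)
bot.move_linear([x,y,-4.5],rate=30)
bot.gripper_to(0.0,grasp_force=35); bot.dwell(.2)
o=bot.observe(); print(o["finger_gap"],o["grasp_force"],o["contact_force"],o["eef_pos"])
z0=o["eef_pos"][2]; np.save("z0.npy",z0)
bot.move_linear([x,y,z0+90],rate=100)
o=bot.observe(); print(o["finger_gap"],o["grasp_force"],o["contact_force"],o["clock"])
bot.move_linear([x,y,180],rate=120)
c=snap("side","sd"); d=snap("wrist","w3")
cv2.imwrite("pics/both.png",cv2.resize(np.hstack([c["img"],d["img"]]),(800,300)))
print(bot.observe()["clock"])
```

```text
0.6923932268991546 39.02194082736969 [-0.34601163  1.89942377  0.29245356] [ 540.55361795 -215.15768563   -4.58294757]
0.6941105325150936 38.59829843044281 [-0.09804182  0.89878129 -2.50796917] 18.9
19.9417
```

View pics/both.png

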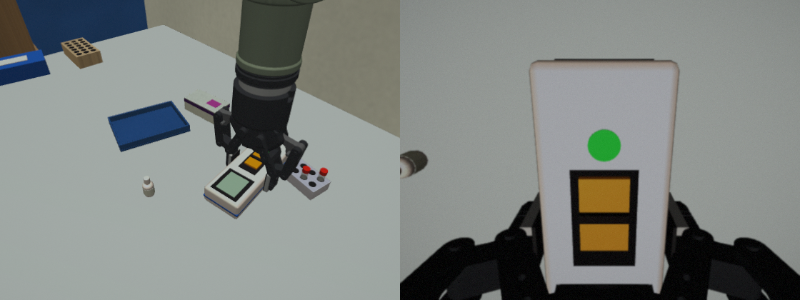

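The reader is held level and the switch is still on (dot at (604,145), ridge near it in the right-hand view). On to the tray.

Run:
```python
from h import *
z0=float(np.load("z0.npy")); X,Y=594.2,234.4; q=quat(-0.21)
bot.movep([X,Y,180],q)
bot.move_linear([X,Y,z0+30],rate=100); bot.dwell(.3)
hit=bot.move_linear([X,Y,z0+2],rate=12,contact_N=3)
o=bot.observe(); print(hit,o["eef_pos"][2]-z0,o["contact_force"],o["grasp_force"],o["clock"])
c=snap("scene","s1"); i=c["img"][120:300,310:470]
cv2.imwrite("pics/s1c.png",cv2.resize(i,None,fx=3.3,fy=3.3,interpolation=cv2.INTER_CUBIC))
```

```text
True 5.028945680473712 [-0.47485035  0.21356979  5.8256351 ] 39.3502002954483 25.425
```

View pics/s1c.png

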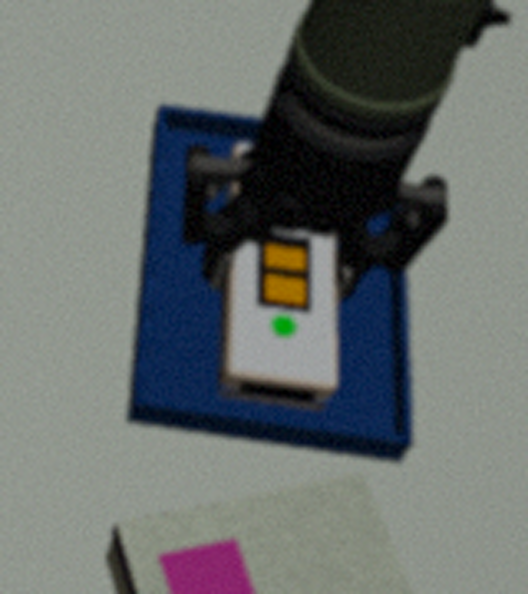

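The reader sits inside the tray on its floor (5.0 mm above the bench, as expected), with the dot at (284,326) and clear walls all round. Now to release it.

Run:
```python
from h import *
bot.dwell(.3); bot.gripper_to(.88); bot.dwell(.2)
p=bot.observe()["eef_pos"]
bot.move_linear([p[0],p[1],180],rate=80); bot.movep([480,100,230],quat(-0.21)); bot.dwell(.3)
c=snap("scene","s2"); print(bot.observe()["clock"])
cv2.imwrite("pics/s2b.png",cv2.resize(c["img"],(800,600),interpolation=cv2.INTER_CUBIC))
```

```text
29.8
```

View pics/s2b.png

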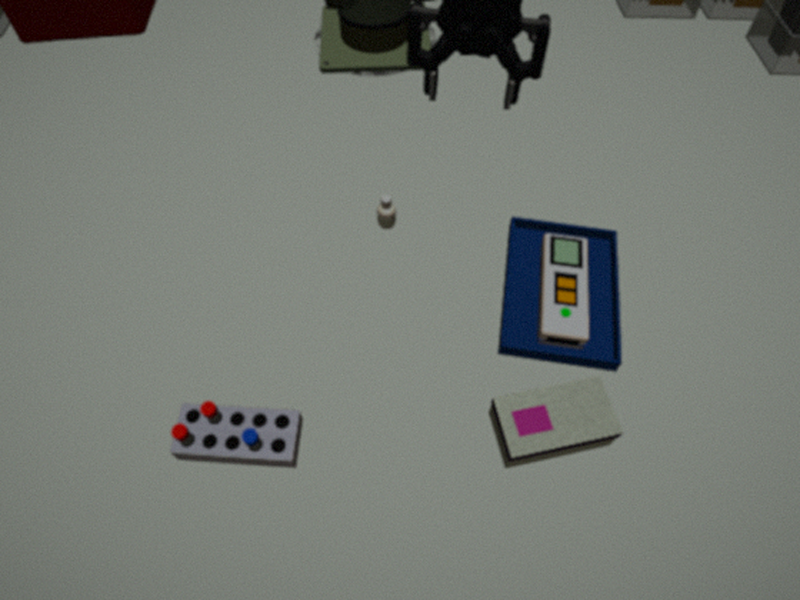

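The reader lies flat in the middle of the tray at (565,290) with its switch at the dot end. The bottle (386,212), the tube block and the kit box haven't moved, and the gripper is clear.

```bash
python3 -c "
from rig import bot
print(bot.job_done())"
```

```text
the job is handed in; nothing more can be done
None
```

The job is handed in (no verdict was returned): the final picture shows the reader switched on and lying flat, face up, in the blue tray, with the gripper clear and the dropper bottle, kit box and tube block where they were, at about 30 s of the 64 s allowed.

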